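Hold the magnifier over the engraved nameplate

TASK

Pick up the magnifier with the rectangular lens by its brass handle, pinching it gently because the thin handle dents, carry it over the file rack without touching the rack, and hold it over the rectangular nameplate clamped in one of the two engraving blocks, so that I can look through it at the engraving. Stop with the lens level, centred over the nameplate, its long sides parallel to the plate's long sides, about 15 mm above the plate and touching neither block; the job finishes while you are still holding it there. Leave the other things on the bench where they are.

Things in the scene. Friction and masses are not known exactly. Their poses are not given: they have to be found in the camera images.
- magnifier: Hand magnifier, 150 g, flat on the bench left of the rack. Origin: underside, below its balance point. x along the handle towards the lens, z up. Brass handle 20 mm wide, 18 mm high, x -75 to 35 mm; black neck 12 mm wide, 10 mm high; rectangular black lens frame 80 (x) by 56 by 10 mm high, x 52 to 132 mm, clear window 68 x 44 mm. All undersides in one plane.
- grip (a point): Balance point of the magnifier, inside its handle, 9 mm above the underside: the best place to grip, across the 20 mm width. Same axes as the magnifier. The handle dents if the fingers press it with more than 30 N in total (sum of both pads); 5 to 8 N a finger carries it safely.
- lens (a point): Centre of the rectangular lens, in the plane of the magnifier's underside; 92 mm from the magnifier's origin along its x. Same axes as the magnifier.
- rack: File rack, fixed: a wooden bar 360 mm long (x), 50 mm wide (y), 45 mm high, with upright steel needle files and burs; the tallest ends 116 mm above the bench. It stands between the magnifier and the engraving blocks. Origin: centre of its underside.
- plate_block: Engraving block with the nameplate, fixed: a round steel block 84 mm in diameter with two steel jaws on top that hold a flat brass RECTANGLE 50 mm long (x) by 24 mm wide (y), with an engraved border. The plate's top is the highest point, 74 mm above the bench. Origin: centre of the block's underside, x along the plate's long side.
- plate_block_work (a point): Centre of the nameplate's top face, 74 mm above the bench; x along its long side, y across, z up.
- disc_block: The other engraving block, fixed, alike but holding a ROUND brass disc, 34 mm in diameter, top 74 mm above the bench. It may stand to the left or to the right of the nameplate's block. Origin: centre of the underside. Not the target.
- round_loupe: Round hand lens, 60 mm across, 10 mm high, with a dark wooden handle along its y to y = 120 mm; leave alone. Origin under the lens centre.
- bowl: Glass bowl, 90 mm across, 35 mm high; leave alone. Origin: centre of its underside.
- tin: Small amber jar with a steel cap, 56 mm across, 50 mm high; leave alone. Origin: centre of its underside.
- doming_block: Steel doming block, a cube of 45 mm; leave alone. Origin: centre of its underside.
- file: Flat file lying along x, from x = -70 (wooden handle, 18 mm wide, 12 mm high) to x = 100 mm; leave alone. Origin on the bench where handle and blade meet.
- ring_clamp: Wooden ring clamp, 28 x 120 x 22 mm, long side along y; leave alone. Origin: centre of its underside.
- hammer: Small hammer lying along x, about 220 mm long; leave alone. Origin: underside, near the middle.
Things that resemble listed ones, but are neither listed nor needed, are in the scene too. What is shaped like the disc_block but green or pink is not meant.

How it is judged:
On the way, in this order (a step that is already met when the one before it is completed fails the run):
1. the magnifier is held by the fingers, lifted at least 30 mm off the bench (height (world z) of magnifier above 0.03 m and contact force between the fingers and magnifier above 0.5 N), for 0.1 s.
2. the held magnifier passes over the rack, its underside above 116 mm (height (world z) of magnifier above 0.116 m and y of magnifier in the frame of rack between -0.05 and 0.05 m and x of magnifier in the frame of rack between -0.2 and 0.2 m and contact force between the fingers and magnifier above 0.5 N), for 0.02 s.
At the end, for the whole second after the job is handed in: Magnifier still held and at rest: lens centre within 9 mm of the plate centre horizontally, underside 5 to 27 mm above the plate, level within 0.12 rad, long sides within 0.15 rad of parallel (either way round), touching no block or rack; all else within 20 mm of its start (horizontal distance between lens and plate_block_work below 0.009 m and z of lens in the frame of plate_block_work between 0.005 and 0.027 m and angle between the x axis of magnifier and the x axis of plate_block, either way round below 0.15 rad and angle between magnifier's own z axis and vertical below 0.12 rad and contact force between the fingers and magnifier above 0.5 N and contact force between magnifier and plate_block below 0.05 N and contact force between magnifier and disc_block below 0.05 N and contact force between magnifier and rack below 0.05 N and linear speed of magnifier below 0.02 m/s and distance of each of round_loupe, bowl, tin, doming_block, file, ring_clamp, hammer from where it was at the start of the episode below 0.02 m); the arm keeps its last pose, push and grip.
It fails at once if the handle is squeezed with more than 30 N in total by the fingers (contact force between the fingers and magnifier above 30 N).
It fails at once if the magnifier touches the rack or an engraving block (contact force between magnifier and rack above 0.5 N or contact force between magnifier and plate_block above 0.5 N or contact force between magnifier and disc_block above 0.5 N).
It fails at once if a bystander is moved by more than 20 mm (distance of any of round_loupe, bowl, tin, doming_block, file, ring_clamp, hammer from where it was at the start of the episode above 0.02 m).
It also fails if it takes over 45 s, if anything falls off the work surface, if the arm or the gripper's body presses on something with over 40 N, if the wrist force passes 120 N, or if a joint passes its speed limit or range.

ROBOT

A 7-joint arm with a two-finger parallel gripper is mounted at the origin on the work surface. World frame = base frame: x ahead of the robot, y to its left, z up, the work surface at z = 0. Lengths are in m, angles in rad, forces in N, time in s.
With the tool pointing down it reaches from about 0.4 to 0.875 m from the base axis. Payload 19.3 kg.
Tool frame: the origin (TCP) lies at the very end of the fingers, on their centre line; the grasp point (between the pads) lies 19 mm behind it; z points along the fingers, y is the line along which they close (so a half turn about z gives the same grasp; the last joint's range is limited). The gripper opens to 85 mm and grips with 20 to 120 N. Pads are 22 mm wide; open, the fingers measure 114 mm over their backs; the gripper's body (76 mm by 85 mm) begins 54 mm behind the grasp point. The pads swing forward as they close: fully open they stand 13 mm farther back than shut.
Start: joints at [-1.273, 0.521, -0.036, 1.599, 0.021, 1.021, -0.113], TCP at [0.225, 0.583, 0.231] pointing down, gripper open.
Joint ranges: [-2.91, 2.91], [-0.3, 2.13], [-1.5, 1.42], [0.17, 2.43], [-1.26, 4.41], [0.16, 1.93], [-2.52, 2.52]. Speed limits (rad/s): [1.89, 1.89, 2.39, 2.39, 3.01, 3.01, 3.01].

INTERFACE

Orientations are given as [roll, pitch, yaw] about the fixed x, y, z axes, in that order (R = Rz(yaw) Ry(pitch) Rx(roll)).
In Python, from workcell import observe, grab_frame, job_done gives the robot as it stands.
- The arm moves only by the tool move_arm, never from a script. Its argument "plan" is a list that holds one entry, the list of rows, each a list of 7 numbers: the shift along the tool's x, y, z each as a share of 0.02 m, from -1 to 1, then the turn, a rotation vector about the tool's x, y, z each as a share of 6 degrees, from -1 to 1, then the opening, from -1 (shut) to 1 (fully open). A call has exactly 10 rows; each row shifts and turns the commanded pose from where the row before left it, along the tool's axes as they then stand; what a row does not reach is not made up. A row lasts 1/10 s, in which the tool goes at most 50 mm and 8.59 degrees, less where a joint would pass 70% of its speed; a pose out of reach is approached as far as the arm can. A call with a number of a shift or a turn outside -1 to 1 is refused whole. A call with a gripper value outside its range is refused whole. The fingers move at their own pace and stop on an object; "grip_force" is the grip in N (left out, the last holds). Time passes only in rows, so rows that do not move let the fingers close, or fill a call up. It gives the time, the measured TCP pose, the force, the opening and the grip force at its end, in the units of the state.
- observe(): the state, without advancing time (a new reading comes with each control period).
- grab_frame(name): name is "scene" or "top"; returns a dict with "color" (384x512x3 uint8, red, green, blue), "intrinsics" (3x3 intrinsics, pixels), "position" and "orientation" of the camera in the world. Camera axes: x right, y down, z forward; pixel columns grow to the right and rows downward; lengths in m; the calibration is good to about 2 mm. A picture is of the moment at which its call begins. There is no depth.
- job_done(): hands the job in; it is judged then, once.
The state is a dict: "clock": time; "qpos": joint angles; "qd": joint speeds; "joint_efforts": joint torques, N m; "position": TCP position; "tool_rot": TCP orientation; "force": force on the tool from outside, world axes, zero at the start; "moment": the same for the moment, N m; "grip_width": finger opening in m; "finger_force": force on a finger pad.
Only numpy, scipy, OpenCV 4.12 (cv2) and the standard library are available. Lean on these libraries where they do the work, as an engineer would, in place of code of your own. Each camera call takes 0.05 s, during which the arm holds its last target. There are 200 camera calls.

## Working session

There is one attempt and no reset: what is moved stays moved. The work goes in short steps, Python scripts to look and compute and a tool call to move; the robot and the scene stay as the last step left them, time stands still between calls to the robot, and variables do not carry over. Pictures are saved under pics/ and viewed, at most 10 in all, crops included, and the job is handed in when it is done.

Besides the shell and the picture viewer there is one more tool, called after "Call:" as a command line: name --argument value ..., lists and objects as JSON in quotes. move_arm: Moves the arm, as the interface text tells. Shift numbers are shares of 0.02 m and turn numbers shares of 6 degrees, none past 1 either way. Its arguments: {"type":"object","properties":{"plan":{"type":"array"},"grip_force":{"type":"number"}},"required":["plan"]}

```bash
mkdir -p pics; cat > h.py <<'E'
import numpy as np, cv2
from scipy.spatial.transform import Rotation as R
from workcell import observe, grab_frame, job_done
def rot(o):
    o=np.array(o,float)
    return o if o.shape==(3,3) else R.from_euler('xyz',o).as_matrix() if o.size==3 else R.from_quat(o).as_matrix()
def ray(f,uv,z):
    K=np.array(f["intrinsics"]);uv=np.atleast_2d(uv).astype(float)
    d=(rot(f["orientation"])@np.linalg.inv(K)@np.c_[uv,np.ones(len(uv))].T).T
    p=np.array(f["position"]); return p+d*((z-p[2])/d[:,2])[:,None]
def proj(f,P):
    c=(np.atleast_2d(P)-np.array(f["position"]))@rot(f["orientation"]); q=c@np.array(f["intrinsics"]).T
    return q[:,:2]/q[:,2:]
E
python3 - <<'E'
from h import *
s=observe()
for k in s: print(k,np.round(s[k],3) if not isinstance(s[k],dict) else s[k])
for n in("scene","top"):
    f=grab_frame(n); np.save(f"pics/{n}0.npy",f,allow_pickle=True)
    print(n,f["position"],f["orientation"],f["intrinsics"])
    cv2.imwrite(f"pics/{n}0.png",cv2.resize(f["color"][:,:,::-1],(800,600),interpolation=cv2.INTER_CUBIC))
E
```

```text
clock 0.0
qpos [-1.273  0.522 -0.036  1.6    0.021  1.021 -0.113]
qd [-0.     0.001 -0.001  0.001 -0.     0.001  0.   ]
joint_efforts [ 0.0000e+00 -9.2708e+01  1.9800e+00 -3.6993e+01  1.8000e-02  8.0000e-03
  0.0000e+00]
position [0.225 0.583 0.231]
tool_rot [-3.14   0.     2.774]
force [-1.     0.495  0.04 ]
moment [-0.079  0.001 -0.013]
finger_force 0.0
grip_width 0.086
scene [ 1.2649268  -0.04773224  0.92451692] [-2.4265835   0.00437048  1.50498749] [[367.44087365   0.         260.15529939]
 [  0.         367.44087365 185.10427981]
 [  0.           0.           1.        ]]
top [ 0.39247192 -0.00441379  1.66905879] [-3.06312045e+00 -2.56383229e-03 -1.59816748e+00] [[425.6661878    0.         254.01550836]
 [  0.         425.6661878  194.42710945]
 [  0.           0.           1.        ]]
```

View pics/top0.png

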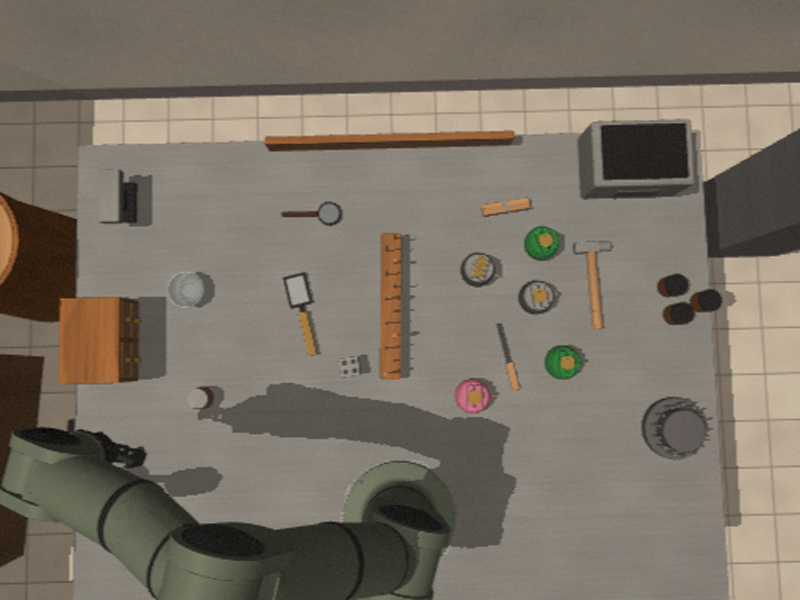

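View pics/scene0.png

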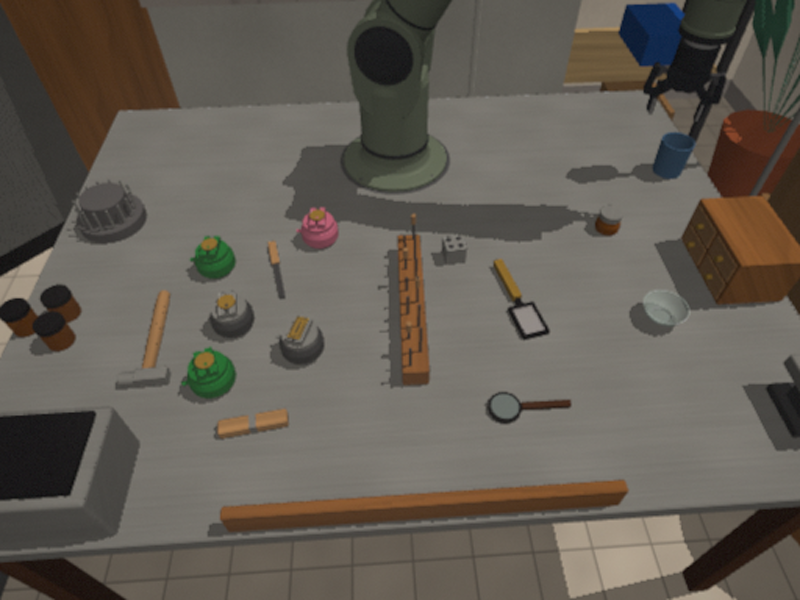

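The top view (800x600) shows the rectangular magnifier with its lens at (298,291) and brass handle at about (308,333). The rack is at (391,305). The two grey steel blocks are at (479,268), whose brass looks long, and (538,296), whose brass looks round. The green and pink blocks at (543,242), (563,361) and (474,396) are decoys. I'll measure and confirm in a crop.

```bash
cat > m.py <<'E'
from h import *
F={n:np.load(f"pics/{n}0.npy",allow_pickle=True).item() for n in("scene","top")}
def mask(f,box,lo=(12,90,90),hi=(32,255,255)):
    x0,y0,x1,y1=box; hsv=cv2.cvtColor(f["color"],cv2.COLOR_RGB2HSV)
    m=np.zeros(hsv.shape[:2],np.uint8); m[y0:y1,x0:x1]=cv2.inRange(hsv,lo,hi)[y0:y1,x0:x1]; return m
def stat(f,m,z):
    v,u=np.nonzero(m); P=ray(f,np.c_[u,v],z)[:,:2]; c=P.mean(0); w,V=np.linalg.eigh(np.cov((P-c).T))
    r=cv2.minAreaRect(P.astype(np.float32)*1000)
    return len(u),c.round(4),"len",np.sqrt(12*w[::-1]).round(4),"ang",round(np.degrees(np.arctan2(V[1,1],V[0,1])),1),"rect",np.round(r[0],1),np.round(r[1],1),round(r[2],1)
k=.64
B=lambda *b:[int(q*k) for q in b]
T,S=F["top"],F["scene"]
if __name__=="__main__":
    print("handleT",*stat(T,mask(T,B(290,305,325,362)),.018))
    print("handleS",*stat(S,mask(S,B(485,255,525,303)),.018))
    dark=((0,0,0),(180,255,60))
    for nm,f,b in(("T",T,B(275,262,322,318)),("S",S,B(500,295,555,343))):
        print("frame"+nm,*stat(f,mask(f,b,*dark),.010))
    for nm,f,b in(("A T",T,B(458,250,500,290)),("A S",S,B(278,310,325,350)),("B T",T,B(518,276,558,316)),("B S",S,B(208,288,255,325))):
        print(nm,*stat(f,mask(f,b,(12,70,110)),.074))
    print("rackT",*stat(T,mask(T,B(370,225,410,385),(5,80,60),(20,255,255)),.045))
    a=T["color"][150:210,285:365]; b=S["color"][175:235,125:215]
    cr=lambda i:cv2.resize(i[:,:,::-1],(400,300),interpolation=cv2.INTER_CUBIC)
    m1=cv2.cvtColor(mask(T,B(275,262,322,362))|mask(T,B(275,262,322,318),*dark),cv2.COLOR_GRAY2RGB)
    top=np.hstack([cr(a),cr(b)])
    bot=np.hstack([cr(T["color"][165:237,170:266]),cr(m1[165:237,170:266])])
    cv2.imwrite("pics/crop1.png",np.vstack([top,bot]))
E
python3 m.py
```

```text
handleT 151 [0.4556 0.2128] len [0.1108 0.0209] ang -167.6 rect [456.1 213.1] [108.4  20.7] 12.4
handleS 152 [0.4609 0.2155] len [0.1119 0.0203] ang -167.3 rect [459.8 215.4] [111.   20.4] 13.0
frameT 55 [0.5558 0.2293] len [0.1151 0.0622] ang -171.5 rect [558.9 235. ] [90.9 53.3] 12.1
frameS 162 [0.5701 0.2331] len [0.1138 0.0702] ang -168.9 rect [562.1 236.2] [99.9 58.6] 11.5
A T 86 [ 0.6028 -0.2135] len [0.0514 0.0246] ang 161.0 rect [ 602.9 -214.4] [25.  49.5] 69.7
A S 107 [ 0.6071 -0.2104] len [0.0515 0.024 ] ang 159.7 rect [ 605.9 -210.2] [23.8 50.1] 71.2
B T 71 [ 0.5302 -0.3559] len [0.0327 0.0306] ang 97.6 rect [ 530.5 -355.7] [33.5 34. ] 61.1
B S 82 [ 0.532  -0.3534] len [0.0323 0.0303] ang 45.1 rect [ 530.8 -353.8] [34.2 31.5] 86.0
rackT 1264 [0.5138 0.0046] len [0.3599 0.0515] ang 178.0 rect [517.9   5.3] [ 49.8 356.9] 88.4
```

View pics/crop1.png

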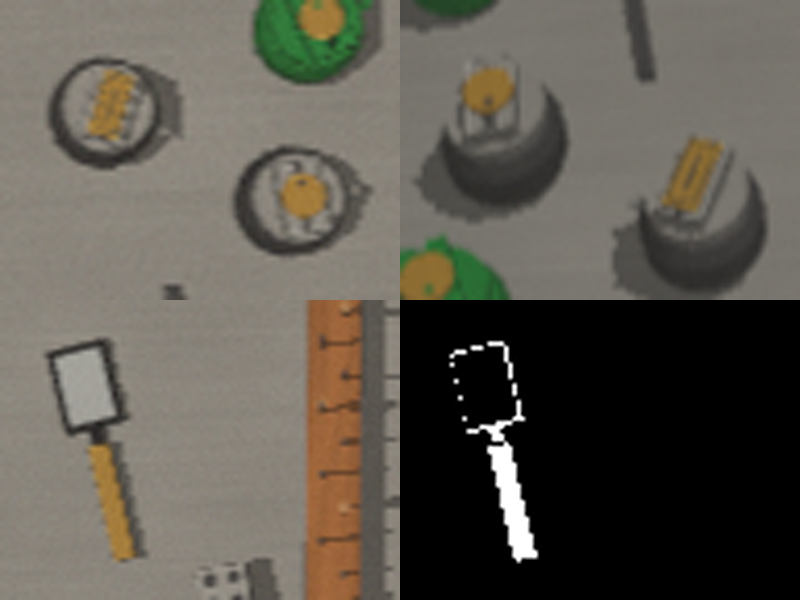

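The crop confirms it. The grey block at top view (479,268) holds the long rectangle, measured at 50x25 mm with an axis of about -19.6°, so that is the target. The one at (538,296) is a 33 mm disc. The handle measures 110x20 mm at 12.5°, which puts the grip at about (0.478, 0.2185). I'll turn first, then travel.

Call:
move_arm --plan '[[[0, 0, 0, 0, 0, -0.93, 0.2], [0, 0, 0, 0, 0, -0.93, 0.2], [0, 0, 0, 0, 0, -0.93, 0.2], [0, 0, 0, 0, 0, -0.93, 0.2], [0, 0, 0, 0, 0, -0.93, 0.2], [0, 0, 0, 0, 0, -0.93, 0.2], [-0.4, -0.98, 0, 0, 0, 0, 0.2], [-0.4, -0.98, 0, 0, 0, 0, 0.2], [-0.4, -0.98, 0, 0, 0, 0, 0.2], [-0.4, -0.98, 0, 0, 0, 0, 0.2]]]' --grip_force 20

```text
clock: 1.1
position: [0.2732, 0.5126, 0.231]
tool_rot: [-3.141, -0.0, -2.925]
force: [0.0, 0.6, 0.4]
grip_width: 0.0509
finger_force: 0.0
```

Call:
move_arm --plan '[[[-0.4, -0.98, 0, 0, 0, 0, 0.2], [-0.4, -0.98, 0, 0, 0, 0, 0.2], [-0.4, -0.98, 0, 0, 0, 0, 0.2], [-0.4, -0.98, 0, 0, 0, 0, 0.2], [-0.4, -0.98, 0, 0, 0, 0, 0.2], [-0.4, -0.98, 0, 0, 0, 0, 0.2], [-0.4, -0.98, 0, 0, 0, 0, 0.2], [-0.4, -0.98, 0, 0, 0, 0, 0.2], [-0.4, -0.98, 0, 0, 0, 0, 0.2], [-0.4, -0.98, 0, 0, 0, 0, 0.2]]]'

```text
clock: 2.1
position: [0.3934, 0.3384, 0.2311]
tool_rot: [-3.141, -0.0, -2.925]
force: [-0.9, 0.4, 0.1]
grip_width: 0.0512
finger_force: 0.0
```

Call:
move_arm --plan '[[[-0.4, -0.98, 0, 0, 0, 0, 0.2], [-0.4, -0.98, 0, 0, 0, 0, 0.2], [-0.4, -0.98, 0, 0, 0, 0, 0.2], [-0.4, -0.98, 0, 0, 0, 0, 0.2], [-0.4, -0.98, 0, 0, 0, 0, 0.2], [-0.4, -0.98, 0, 0, 0, 0, 0.2], [0, 0, 0.8, 0, 0, 0, 0.2], [0, 0, 1, 0, 0, 0, 0.2], [0, 0, 1, 0, 0, 0, 0.2], [0, 0, 0, 0, 0, 0, 0.2]]]'

```text
clock: 3.1
position: [0.4641, 0.234, 0.1733]
tool_rot: [-3.14, -0.004, -2.925]
force: [-0.5, -0.5, -0.0]
grip_width: 0.0512
finger_force: 0.0
```

```bash
python3 - <<'E'
from h import *
s=observe(); print(s["clock"],s["position"],s["tool_rot"],s["grip_width"],s["qpos"])
M=rot(s["tool_rot"]); print("shares to z=.06 over grip",(M.T@(np.array([.4777,.2185,.06])-s["position"])/.02).round(2))
f=grab_frame("top"); g=grab_frame("scene")
for n,q in(("top",f),("scene",g)): np.save(f"pics/{n}1.npy",q,allow_pickle=True)
a=f["color"][150:246,150:278]; c=proj(g,[[.478,.2185,.05]])[0].astype(int); print(c)
b=g["color"][c[1]-60:c[1]+60,c[0]-70:c[0]+90]
cr=lambda i:cv2.resize(i[:,:,::-1],(400,300),interpolation=cv2.INTER_CUBIC)
cv2.imwrite("pics/crop2.png",np.hstack([cr(a),cr(b)]))
E
```

```text
3.1 [0.46406698 0.23403057 0.17325106] [-3.14034218 -0.003697   -2.92494941] 0.05115395263932563 [-0.51918032  0.43405269 -0.08123543  1.92742384  0.04798162  0.78585103
  1.16047203]
shares to z=.06 over grip [-0.52 -0.9   5.66]
[327 174]
```

View pics/crop2.png

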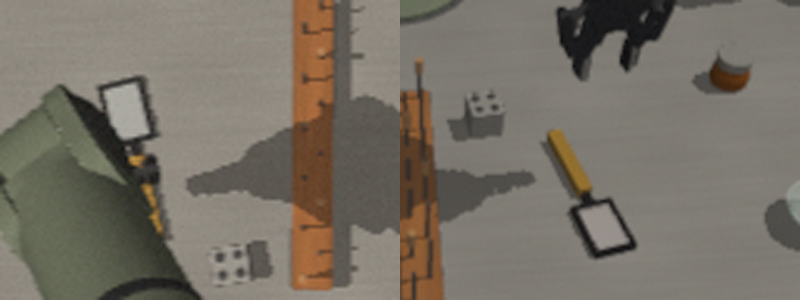

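The left crop shows the gripper (around (145,170)) over the handle in the top view. The right crop shows the open fingers above the handle, with the tips still high. I'll finish the alignment and go down.

Call:
move_arm --plan '[[[-0.26, -0.45, 1, 0, 0, 0, 0.2], [-0.26, -0.45, 1, 0, 0, 0, 0.2], [0, 0, 1, 0, 0, 0, 0.2], [0, 0, 1, 0, 0, 0, 0.2], [0, 0, 1, 0, 0, 0, 0.2], [0, 0, 1, 0, 0, 0, 0.2], [0, 0, 0.8, 0, 0, 0, 0.2], [0, 0, 0.4, 0, 0, 0, 0.2], [0, 0, 0.2, 0, 0, 0, 0.2], [0, 0, 0, 0, 0, 0, 0.2]]]'

```text
clock: 4.2
position: [0.4795, 0.2195, 0.0277]
tool_rot: [3.142, 0.0, -2.925]
force: [-0.7, -0.6, 0.0]
grip_width: 0.0514
finger_force: 0.0
```

```bash
python3 - <<'E'
from h import *
s=observe(); print(s["clock"],s["position"],s["tool_rot"],s["grip_width"],s["force"])
M=rot(s["tool_rot"]); print("shares",(M.T@(np.array([.4777,.2185,.005])-s["position"])/.02).round(2))
g=grab_frame("scene"); f=grab_frame("top")
c=proj(g,[[.478,.2185,.02]])[0].astype(int)
b=g["color"][c[1]-36:c[1]+36,c[0]-48:c[0]+48]; a=f["color"][150:222,170:266]
cv2.imwrite("pics/crop3.png",np.hstack([cv2.resize(i[:,:,::-1],(400,300),interpolation=cv2.INTER_CUBIC) for i in(a,b)]))
E
```

```text
4.2 [0.47953972 0.2195135  0.02772326] [ 3.14151305e+00  4.58068617e-04 -2.92510992e+00] 0.051392936852218706 [-0.66291589 -0.63160843  0.03046449]
shares [ 0.1  -0.03  1.14]
```

View pics/crop3.png

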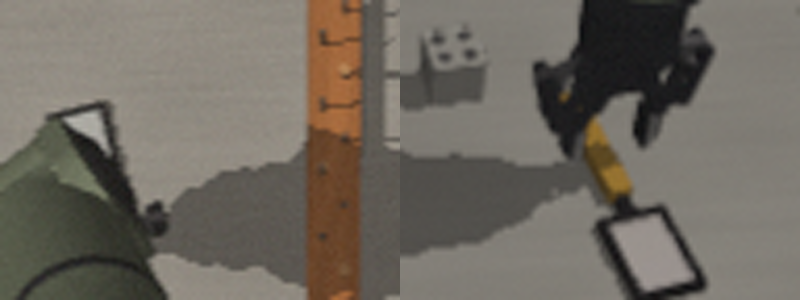

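The right crop shows the two fingers straddling the brass handle, at about (575,130) and (645,120) with the handle near (597,140). Allowing for parallax, they are centred on it. I'll lower the rest of the way and close to about 24 mm.

Call:
move_arm --plan '[[[0.1, 0, 0.5, 0, 0, 0, 0.2], [0, 0, 0.4, 0, 0, 0, 0.2], [0, 0, 0.25, 0, 0, 0, 0.1], [0, 0, 0, 0, 0, 0, 0], [0, 0, 0, 0, 0, 0, -0.1], [0, 0, 0, 0, 0, 0, -0.2], [0, 0, 0, 0, 0, 0, -0.3], [0, 0, 0, 0, 0, 0, -0.4], [0, 0, 0, 0, 0, 0, -0.43], [0, 0, 0, 0, 0, 0, -0.43]]]' --grip_force 20

```text
clock: 5.3
position: [0.4773, 0.2189, 0.0044]
tool_rot: [3.142, 0.0, -2.925]
force: [-0.2, -0.3, -0.6]
grip_width: 0.0242
finger_force: 0.0
```

Call:
move_arm --plan '[[[0, 0, 0, 0, 0, 0, -0.46], [0, 0, 0, 0, 0, 0, -0.48], [0, 0, 0, 0, 0, 0, -0.49], [0, 0, 0, 0, 0, 0, -0.5], [0, 0, 0, 0, 0, 0, -0.51], [0, 0, 0, 0, 0, 0, -0.52], [0, 0, 0, 0, 0, 0, -0.53], [0, 0, 0, 0, 0, 0, -0.53], [0, 0, 0, 0, 0, 0, -0.53], [0, 0, 0, 0, 0, 0, -0.53]]]'

```text
clock: 6.3
position: [0.4773, 0.219, 0.0043]
tool_rot: [3.142, 0.0, -2.925]
force: [0.7, 1.7, 1.9]
grip_width: 0.0202
finger_force: 0.9
```

Call:
move_arm --plan '[[[0, 0, 0, 0, 0, 0, -0.532], [0, 0, 0, 0, 0, 0, -0.534], [0, 0, 0, 0, 0, 0, -0.536], [0, 0, 0, 0, 0, 0, -0.538], [0, 0, 0, 0, 0, 0, -0.54], [0, 0, 0, 0, 0, 0, -0.54], [0, 0, 0, 0, 0, 0, -0.54], [0, 0, 0, 0, 0, 0, -0.54], [0, 0, 0, 0, 0, 0, -0.54], [0, 0, 0, 0, 0, 0, -0.54]]]'

```text
clock: 7.3
position: [0.4773, 0.219, 0.0044]
tool_rot: [3.142, 0.0, -2.925]
force: [-0.7, 3.4, 6.0]
grip_width: 0.0199
finger_force: 8.2
```

The grip is 8.2 N a finger, well under the limit, so I'll lift slowly.

Call:
move_arm --plan '[[[0, 0, -0.05, 0, 0, 0, -0.54], [0, 0, -0.1, 0, 0, 0, -0.54], [0, 0, -0.2, 0, 0, 0, -0.54], [0, 0, -0.3, 0, 0, 0, -0.54], [0, 0, -0.4, 0, 0, 0, -0.54], [0, 0, -0.5, 0, 0, 0, -0.54], [0, 0, -0.5, 0, 0, 0, -0.54], [0, 0, -0.3, 0, 0, 0, -0.54], [0, 0, -0.15, 0, 0, 0, -0.54], [0, 0, 0, 0, 0, 0, -0.54]]]'

```text
clock: 8.3
position: [0.4775, 0.219, 0.0547]
tool_rot: [3.141, 0.001, -2.925]
force: [0.4, -0.3, -1.3]
grip_width: 0.0196
finger_force: 7.5
```

Call:
move_arm --plan '[[[0, 0, -0.3, 0, 0, 0, -0.54], [0, 0, -0.6, 0, 0, 0, -0.54], [0, 0, -0.8, 0, 0, 0, -0.54], [0, 0, -0.8, 0, 0, 0, -0.54], [0, 0, -0.8, 0, 0, 0, -0.54], [0, 0, -0.8, 0, 0, 0, -0.54], [0, 0, -0.8, 0, 0, 0, -0.54], [0, 0, -0.5, 0, 0, 0, -0.54], [0, 0, -0.2, 0, 0, 0, -0.54], [0, 0, 0, 0, 0, 0, -0.54]]]'

```text
clock: 9.3
position: [0.4774, 0.219, 0.1666]
tool_rot: [3.141, 0.0, -2.925]
force: [0.9, -0.3, -0.7]
grip_width: 0.02
finger_force: 7.5
```

```bash
python3 - <<'E'
from h import *
s=observe(); print(s["clock"],s["position"],s["tool_rot"],s["moment"],s["qpos"])
g=grab_frame("scene"); f=grab_frame("top"); np.save("pics/s4.npy",g,allow_pickle=True)
c=proj(g,[[.52,.2185,.16]])[0].astype(int); print(c)
b=g["color"][c[1]-48:c[1]+48,c[0]-64:c[0]+64]; a=f["color"][130:226,130:258]
cv2.imwrite("pics/crop4.png",np.hstack([cv2.resize(i[:,:,::-1],(400,300),interpolation=cv2.INTER_CUBIC) for i in(a,b)]))
E
```

```text
9.3 [0.47736588 0.21896284 0.1666318 ] [ 3.14145550e+00  4.98552113e-04 -2.92510683e+00] [-0.06265854  0.01642971  0.04514479] [-0.48362656  0.44915447 -0.07836614  1.92313552  0.0488711   0.77058471
  1.19797385]
[335 159]
```

View pics/crop4.png

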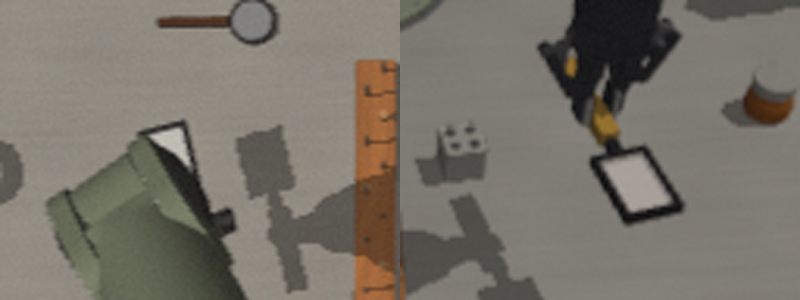

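The right crop shows the magnifier held by its handle, with the lens at about (637,185) and apparently level, and the grip steady at 7.5 N. The left crop shows the bystanders undisturbed. I'll carry it over the rack at an underside height of about 162 mm.

Call:
move_arm --plan '[[[0.02, -0.2, 0, 0, 0, 0, -0.54], [0.05, -0.4, 0, 0, 0, 0, -0.54], [0.07, -0.6, 0, 0, 0, 0, -0.54], [0.1, -0.8, 0, 0, 0, 0, -0.54], [0.1, -0.9, 0, 0, 0, 0, -0.54], [0.1, -0.9, 0, 0, 0, 0, -0.54], [0.1, -0.9, 0, 0, 0, 0, -0.54], [0.1, -0.9, 0, 0, 0, 0, -0.54], [0.1, -0.9, 0, 0, 0, 0, -0.54], [0.1, -0.9, 0, 0, 0, 0, -0.54]]]'

```text
clock: 10.4
position: [0.4925, 0.0688, 0.1662]
tool_rot: [-3.141, -0.0, -2.926]
force: [-0.1, 0.2, -1.0]
grip_width: 0.02
finger_force: 7.5
```

Call:
move_arm --plan '[[[0.1, -0.9, 0, 0, 0, 0, -0.54], [0.1, -0.9, 0, 0, 0, 0, -0.54], [0.1, -0.9, 0, 0, 0, 0, -0.54], [0.1, -0.9, 0, 0, 0, 0, -0.54], [0.1, -0.9, 0, 0, 0, 0, -0.54], [0.1, -0.9, 0, 0, 0, 0, -0.54], [0.1, -0.9, 0, 0, 0, 0, -0.54], [0.1, -0.9, 0, 0, 0, 0, -0.54], [0.1, -0.9, 0, 0, 0, 0, -0.54], [0.1, -0.9, 0, 0, 0, 0, -0.54]]]'

```text
clock: 11.4
position: [0.5112, -0.1112, 0.1662]
tool_rot: [-3.141, -0.0, -2.926]
force: [0.2, -0.3, -0.8]
grip_width: 0.0199
finger_force: 7.5
```

Call:
move_arm --plan '[[[0.1, -0.9, 0, 0, 0, 0, -0.54], [0.1, -0.9, 0, 0, 0, 0, -0.54], [0.1, -0.8, 0, 0, 0, 0, -0.54], [0.1, -0.6, 0, 0, 0, 0.1, -0.54], [0.1, -0.3, 0, 0, 0, 0.2, -0.54], [0, 0, 0, 0, 0, 0.4, -0.54], [0, 0, 0, 0, 0, 0.5, -0.54], [0, 0, 0, 0, 0, 0.6, -0.54], [0, 0, 0, 0, 0, 0.6, -0.54], [0, 0, 0, 0, 0, 0.6, -0.54]]]'

```text
clock: 12.4
position: [0.5167, -0.1796, 0.1663]
tool_rot: [3.141, -0.0, 3.041]
force: [0.5, 0.0, -1.5]
grip_width: 0.0195
finger_force: 7.5
```

Call:
move_arm --plan '[[[0, 0, 0, 0, 0, 0.6, -0.54], [0, 0, 0, 0, 0, 0.6, -0.54], [0, 0, 0, 0, 0, 0.5, -0.54], [0, 0, 0, 0, 0, 0.4, -0.54], [0, 0, 0, 0, 0, 0.2, -0.54], [0, 0, 0, 0, 0, 0.05, -0.54], [0, 0, 0, 0, 0, 0, -0.54], [0, 0, 0, 0, 0, 0, -0.54], [0, 0, 0, 0, 0, 0, -0.54], [0, 0, 0, 0, 0, 0, -0.54]]]'

```text
clock: 13.4
position: [0.517, -0.1798, 0.1663]
tool_rot: [3.142, 0.0, 2.798]
force: [-0.4, 0.6, -0.2]
grip_width: 0.0198
finger_force: 7.5
```

```bash
cat > lens.py <<'E'
from h import *
def lens(f,z,guess):   # clear window / outer frame seen in view f, cast onto plane z (frame top)
    c=proj(f,[[*guess,z]])[0].astype(int); x0,y0=c-45
    g=cv2.cvtColor(f["color"],cv2.COLOR_RGB2GRAY)[y0:y0+90,x0:x0+90]
    m=(g<55).astype(np.uint8); n,l,st,ce=cv2.connectedComponentsWithStats(m,connectivity=8)
    out=[]
    cs,h=cv2.findContours(m,cv2.RETR_CCOMP,cv2.CHAIN_APPROX_NONE)
    for q,hh in zip(cs,h[0]):
        if hh[3]>=0 and cv2.contourArea(q)>60:
            P=ray(f,q[:,0,:]+[x0,y0],z)[:,:2]*1000; r=cv2.minAreaRect(P.astype(np.float32)); out.append(("window",np.round(r[0],1),np.round(r[1],1),round(r[2],1)))
    return out
E
python3 - <<'E'
from lens import *
s=observe(); p=np.array(s["position"]); print(s["clock"],p,s["tool_rot"],s["qpos"].__class__,np.round(s["qpos"],2))
yaw=s["tool_rot"][2]-np.pi; L=p[:2]+.092*np.array([np.cos(yaw),np.sin(yaw)]); z=p[2]-.0044+.010; print("pred lens",L,np.degrees(yaw))
ims=[]
for n in("scene","top"):
    f=grab_frame(n); np.save(f"pics/{n}5.npy",f,allow_pickle=True); print(n,lens(f,z,L))
    c=proj(f,[[*L,z]])[0].astype(int); ims.append(cv2.resize(f["color"][c[1]-48:c[1]+48,c[0]-64:c[0]+64,::-1],(400,300),interpolation=cv2.INTER_CUBIC))
cv2.imwrite("pics/crop5.png",np.hstack(ims))
E
```

```text
13.4 [ 0.51699931 -0.1798468   0.16632235] [3.14156929e+00 1.88211983e-05 2.79797972e+00] <class 'numpy.ndarray'> [ 0.13  0.49  0.13  1.87 -0.09  0.79  1.53]
pred lens [ 0.60362132 -0.21084077] -19.687570920811833
scene [('window', array([ 604.7, -210.7]), array([51.2, 75.9]), 69.9)]
top []
```

View pics/crop5.png

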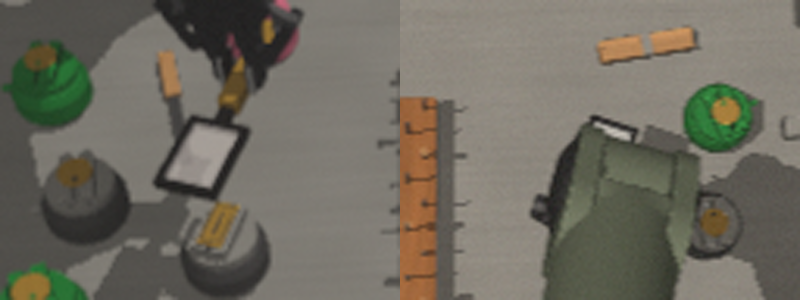

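The left crop shows the lens at (205,155), level, with the nameplate block right behind it at (222,228) and nothing touching. The lens is 1.3 mm off the plate centre and aligned to about 0.5°. The top view is blocked by the arm. I'll lower it partway and check again.

Call:
move_arm --plan '[[[-0.05, 0.04, 0.1, 0, 0, 0, -0.54], [0, 0, 0.2, 0, 0, 0, -0.54], [0, 0, 0.4, 0, 0, 0, -0.54], [0, 0, 0.5, 0, 0, 0, -0.54], [0, 0, 0.5, 0, 0, 0, -0.54], [0, 0, 0.5, 0, 0, 0, -0.54], [0, 0, 0.4, 0, 0, 0, -0.54], [0, 0, 0.2, 0, 0, 0, -0.54], [0, 0, 0.1, 0, 0, 0, -0.54], [0, 0, 0, 0, 0, 0, -0.54]]]'

```text
clock: 14.5
position: [0.5182, -0.1794, 0.1082]
tool_rot: [-3.142, -0.0, 2.798]
force: [-0.1, 0.4, -0.5]
grip_width: 0.0197
finger_force: 7.5
```

```bash
cat > chk.py <<'E'
import sys
from lens import *
s=observe(); p=np.array(s["position"]); yaw=s["tool_rot"][2]-np.pi; L=p[:2]+.092*np.array([np.cos(yaw),np.sin(yaw)]); z=p[2]-.0044+.010
print(s["clock"],p,s["finger_force"],"pred",L,np.degrees(yaw))
f=grab_frame("scene"); np.save("pics/sc.npy",f,allow_pickle=True); print(lens(f,z,L))
c=proj(f,[[*L,z]])[0].astype(int); cv2.imwrite(sys.argv[1],cv2.resize(f["color"][c[1]-48:c[1]+48,c[0]-64:c[0]+64,::-1],(640,480),interpolation=cv2.INTER_CUBIC))
E
python3 chk.py pics/crop6.png
```

```text
14.5 [ 0.51820896 -0.17943888  0.10820783] 7.474498897790909 pred [ 0.6048247  -0.21045038] -19.699167658789015
[('window', array([ 605.7, -210.8]), array([50.8, 76.1]), 70.6)]
```

View pics/crop6.png

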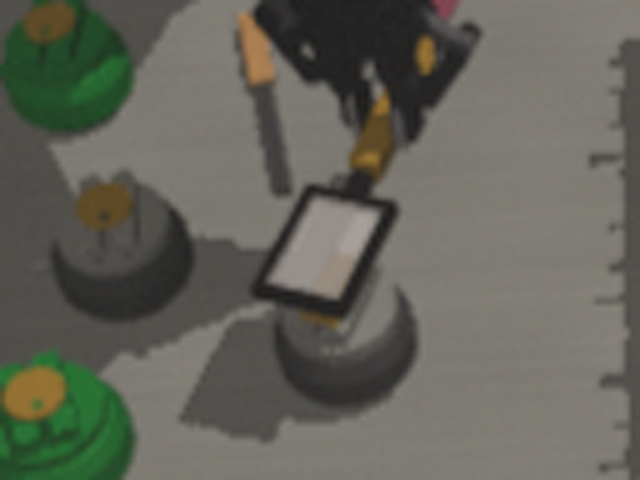

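The crop shows the lens at (327,250) just above the nameplate block, level, with the brass showing through and below it. It is within about 1 mm and 1° of the plate. I'll lower the last 15 mm.

Call:
move_arm --plan '[[[-0.02, 0.02, 0.05, 0, 0, 0, -0.54], [0, 0, 0.1, 0, 0, 0, -0.54], [0, 0, 0.15, 0, 0, 0, -0.54], [0, 0, 0.15, 0, 0, 0, -0.54], [0, 0, 0.15, 0, 0, 0, -0.54], [0, 0, 0.1, 0, 0, 0, -0.54], [0, 0, 0.04, 0, 0, 0, -0.54], [0, 0, 0, 0, 0, 0, -0.54], [0, 0, 0, 0, 0, 0, -0.54], [0, 0, 0, 0, 0, 0, -0.54]]]'

```text
clock: 15.55
position: [0.5188, -0.1792, 0.0936]
tool_rot: [-3.142, 0.0, 2.798]
force: [-0.2, 0.1, -1.6]
grip_width: 0.0198
finger_force: 7.5
```

```bash
python3 chk.py pics/crop7.png
```

```text
15.55 [ 0.5187877  -0.1791842   0.09362013] 7.481285780668259 pred [ 0.60540685 -0.21018616] -19.692853452474825
[('window', array([ 606.1, -210.6]), array([51.3, 76.5]), 70.3)]
```

View pics/crop7.png

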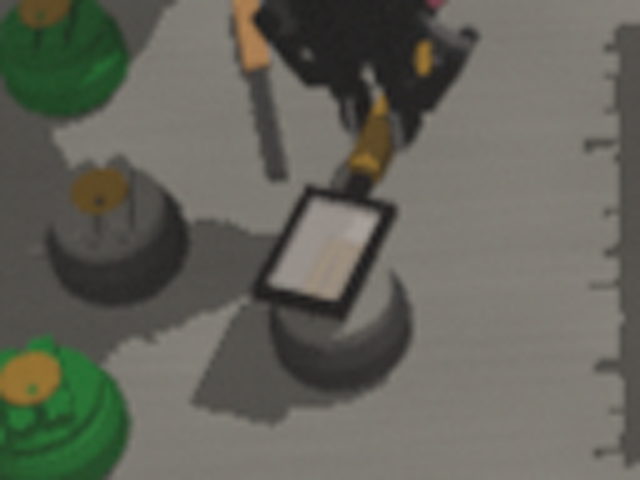

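The crop shows the nameplate through the lens window, centred once parallax is allowed for, with the plate centre near (335,262) and the window centre at (327,250). The underside is about 15 mm above the plate. The lens is within 1 mm and 1° of the plate and the grip is steady.

```bash
python3 -c "
from workcell import job_done
print(job_done())"
```

```text
the job is handed in; nothing more can be done
None
```

I handed in the job with the magnifier held level over the rectangular nameplate, about 15 mm above it, within about 1 mm of centre and 1° of parallel, gripped at 7.5 N a finger; no verdict came back.

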